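# Free the jammed ball-knob chute into its tray

### The arm

A 6-joint arm with a two-finger parallel gripper is mounted at the origin on the work surface. World frame = base frame: x ahead of the robot, y to its left, z up, the work surface at z = 0. Lengths are in m, angles in degrees, forces in N, time in s.
With the tool pointing down it reaches from about 0.25 to 0.775 m from the base axis. Payload 4 kg.
Tool frame: the origin (TCP) lies where the fingers leave the gripper's body, on its centre line; the fingertips stand 97 mm ahead of it and the grasp point (between the pads) lies 78 mm ahead of it (arm.nose_length is the distance from the TCP to the fingertips, in m); z points along the fingers, y is the line along which they close (so a half turn about z gives the same grasp; the last joint's range is limited). The gripper opens to 94 mm and grips with 3 to 60 N. Pads are 16 mm wide; open, the fingers measure 119 mm over their backs; the gripper's body (75 mm by 177 mm) begins 78 mm behind the grasp point.
Start: joints at [65.082, 4.996, 78.535, -0, 96.463, -5.907], TCP at [0.179, 0.52, 0.303] pointing down, gripper open.
Joint ranges: [-177.83, 177.83], [-43.37, 116.18], [15.69, 146.23], [-61.86, 241.86], [9.47, 152.12], [-147.06, 147.06]. Speed limits (degrees/s): [159.86, 159.86, 180, 180, 180, 180].

### API

Orientations are given as [roll, pitch, yaw] about the fixed x, y, z axes, in that order (R = Rz(yaw) Ry(pitch) Rx(roll)).
In Python, from rig import sensors, get_image, order, arm gives the robot as it stands.
- The arm moves only by the tool jog_arm, never from a script. Its argument "increments" is a list of rows, each an object of numbers: "dx", "dy", "dz": the shift along the tool's x, y, z in mm; "twist": the turn about the tool's z in rad; "gripper": the gripper's target within -1 to 1 (fully open at 1, half-way at 0, shut at -1). In form: [{"dx": .., "dy": .., "dz": .., "twist": .., "gripper": ..}, ...]. A call has 1 to 12 rows; each row shifts and turns the commanded pose from where the row before left it, along the tool's axes as they then stand; what a row does not reach is not made up. A row lasts 1/12 s, in which the tool goes at most 41.7 mm and 7.16 degrees, less where a joint would pass 70% of its speed; a pose out of reach is approached as far as the arm can. A call is refused whole if a number of a shift passes 41.7 or a number of a turn 0.125, either way. A call with a gripper value outside its range is refused whole. The fingers move at their own pace and stop on an object; "newtons" is the grip in N (left out, the last holds). Time passes only in rows, so rows that do not move let the fingers close. It gives the time, the measured TCP pose, the force, the opening and the grip force at its end, in the units of the state.
- sensors.sense(): the state, without advancing time (a new reading comes with each control period).
- get_image(name): name is "scene" or "side" or "wrist"; returns a dict with "color" (480x640x3 uint8, blue, green, red), "intrinsics" (3x3 intrinsics, pixels), "k1" (the pictures are not rectified: a ray, as slopes to the right and down, at radius r is drawn at 1 + k1 r^2 times it, then the intrinsics apply), "position" and "rotation" of the camera in the world. Camera axes: x right, y down, z forward; pixel columns grow to the right and rows downward; lengths in m; the calibration is good to about 2 mm. A picture is of the moment at which its call begins. There is no depth.
- order.hand_in(): hands the job in; it is judged then, once.
The state is a dict: "time": time; "joint_pos": joint angles; "qd": joint speeds; "joint_torque": joint torques, N m; "tool_pos": TCP position; "ee_rot": TCP orientation; "force": force on the tool from outside, world axes, zero at the start; "wrist_torque": the same for the moment, N m; "opening": finger opening in m; "grasp_force": force on a finger pad.
Only numpy, scipy, OpenCV 4.12 (cv2) and the standard library are available. Lean on these libraries where they do the work, as an engineer would, in place of code of your own. Each camera call takes 0.05 s, during which the arm holds its last target. There are 200 camera calls.

### The job

The ball knobs have jammed at the narrow spout of the plywood chute. Stand the empty wooden tray on the bench under the end of the spout, then reach in beneath the crosswise plate, nudge the blocking ball back uphill without lifting any ball out of the chute, and let go of it once the others have rolled past, so that all three balls end at rest in the tray, with the tray flat on the bench. Do not knock over the spray can or the rivet jar.

Things in the scene. Friction and masses are not known exactly. Their poses are not given: they have to be found in the camera images.
- chute: Fixed plywood gravity chute. Origin on the bench surface below it; x points level and uphill (away from the robot within 0.35 rad), y left when looking uphill, z up. Its open spout, 50 mm wide inside, points towards the robot and ends at x = -61 mm, floor top 67 mm and underside 61 mm above the bench; nothing stands below it from there to x = 0.
- ramp: Its sloping trough. Origin on top of its floor, 80 mm straight above the chute's origin; x runs uphill along the floor, 0.209 rad above level, y left as the chute's, z square off the floor. Side walls are 34 mm high. Right wall straight, inner face at y = -26 mm, x = -62 to 150. Left wall: y = 24 in the spout (x = -62 to -27), then a shoulder slants to (-10, 48), y = 48 to x = 20, then wider.
- plate (a point): Middle of the lower edge of an aluminium plate 3 mm thick that stands square off the ramp's floor, across the trough, at ramp x = 25 mm, y = 14 mm; it spans 60 to 88 mm above the floor and 100 mm across. Balls pass under it; a tool must lean back, its tip pointing uphill, to reach under it.
- blocking_ball: The ball that blocks the spout: polished black plastic ball knob, 40 mm diameter, about 45 g, origin at its centre. It leans on the right wall at about (21, -6) mm in ramp x, y, wedged beside the shoulder ball. Pushed 30 to 40 mm uphill and held there a second or two, it lets the other two roll past by themselves; then let go, it rolls out too. Let go too early, they can jam again.
- shoulder_ball: Same kind of ball, origin at its centre, resting on the left shoulder at about (0, 28) mm in the ramp's x, y. Rolls out of the spout by itself when the blocking ball is out of its way.
- queue_ball: Same kind of ball, origin at its centre, waiting uphill of the two others on the left, about (41, 30) mm in the ramp's x, y.
- tray_in (a point): Centre of the inner floor of the loose wooden tray, 7 mm above the tray's underside. Tray outside 150 (x) x 150 (y) x 45 mm high, walls and floor 7 mm, about 0.3 kg. Axes are the tray's own: x, y along its sides, z up.
- tray_grip (a point): Point to grip the tray: on the wooden grip block in the middle of the tray's -y wall, 58 mm above the underside and 80 mm from the tray's middle along its -y. The block is 16 mm thick along the tray's y, 50 mm long along x, and rises to 72 mm above the underside, 27 mm above the rim.
- drop (a point): Point on the bench below the spout's end, 115 mm from the chute's origin along its -x: the tray's middle belongs here, its sides along the chute's, the tray's +x side towards the chute, so that its wall stands under the spout.
- spray_can: Bystander: upright spray can, 60 mm diameter, 170 mm high, origin at the centre of its underside. Leave it standing.
- rivet_jar: Bystander: upright pale jar, 56 mm diameter, 75 mm high, origin at the centre of its underside. Leave it standing.
There are look-alikes about, which are no part of the job. What is shaped like the shoulder_ball but blue or yellow is not meant. Leave any green or orange look-alike of the queue_ball alone.

How it is judged (in metres and radians):
On the way, in this order (a step that is already met when the one before it is completed fails the run):
1. the tray stands flat on the bench under the spout (its middle within 45 mm of the drop point) (horizontal distance between tray_in and drop below 0.045 m and height (world z) of tray_in below 0.014 m and angle between tray_in's own z axis and vertical below 0.1 rad), for 0.2 s.
2. the blocking ball has been nudged back uphill by 10 mm or more (x of blocking_ball in the frame of ramp above 0.032 m), for 0.1 s.
At the end, for the whole second after the job is handed in: All three balls lie at rest inside the tray (centres within the walls and less than 55 mm above its inner floor, slower than 0.06 m/s), and the tray stands flat on the bench (underside within 7 mm of it, tilted less than 0.1 rad) (x of blocking_ball in the frame of tray_in between -0.075 and 0.075 m and y of blocking_ball in the frame of tray_in between -0.075 and 0.075 m and z of blocking_ball in the frame of tray_in between 0 and 0.055 m and linear speed of each of blocking_ball, shoulder_ball, queue_ball below 0.06 m/s and x of shoulder_ball in the frame of tray_in between -0.075 and 0.075 m and y of shoulder_ball in the frame of tray_in between -0.075 and 0.075 m and z of shoulder_ball in the frame of tray_in between 0 and 0.055 m and x of queue_ball in the frame of tray_in between -0.075 and 0.075 m and y of queue_ball in the frame of tray_in between -0.075 and 0.075 m and z of queue_ball in the frame of tray_in between 0 and 0.055 m and height (world z) of tray_in below 0.014 m and angle between tray_in's own z axis and vertical below 0.1 rad); the robot touches nothing.
It fails at once if a ball was lifted out of the chute (centre more than 70 mm above its floor) (z of any of blocking_ball, shoulder_ball, queue_ball in the frame of ramp above 0.07 m).
It fails at once if the spray can or the rivet jar was knocked over (angle between any of spray_can, rivet_jar's own z axis and vertical above 0.5 rad).
It also fails if it takes over 61 s, if anything falls off the work surface, if the arm or the gripper's body presses on something with over 40 N, if the wrist force passes 120 N, or if a joint passes its speed limit or range.

## Working session

There is one attempt and no reset: what is moved stays moved. The work goes in short steps, Python scripts to look and compute and a tool call to move; the robot and the scene stay as the last step left them, time stands still between calls to the robot, and variables do not carry over. Pictures are saved under pics/ and viewed, at most 10 in all, crops included, and the job is handed in when it is done.

Besides the shell and the picture viewer there is one more tool, called after ">>>" by a JSON object that holds its "op" and its "data". jog_arm: Moves the arm, as the interface text tells. Its arguments: {"type":"object","properties":{"increments":{"type":"array","items":{"type":"object","properties":{"dx":{"type":"number"},"dy":{"type":"number"},"dz":{"type":"number"},"twist":{"type":"number"},"gripper":{"type":"number"}}}},"newtons":{"type":"number"}},"required":["increments"]}

```bash
ls; mkdir -p pics
python3 - <<'E'
from rig import sensors,get_image,order,arm
import cv2
print(sensors.sense()); print([a for a in dir(arm) if a[0]!='_'])
for n in ("scene","side"):
    d=get_image(n); cv2.imwrite(f"pics/{n}0.png",d["color"]); print(n,d["intrinsics"],d["k1"],d["position"],d["rotation"])
E
```

```text
pics
{'time': 0.0, 'joint_pos': array([ 6.50812802e+01,  5.03745559e+00,  7.86227537e+01, -8.10326757e-04,
        9.64628903e+01, -5.90743507e+00]), 'qd': array([ 0.01320585,  0.00444979,  0.04314609, -0.02158977,  0.01934564,
        0.09046471]), 'joint_torque': array([ 3.46199176e-04, -3.40173268e+01, -3.02431154e+01,  7.18262815e-02,
        3.28353408e-02, -1.90000405e-04]), 'tool_pos': array([0.17903317, 0.51969158, 0.30153736]), 'ee_rot': array([-1.79877471e+02, -1.18684999e-02,  1.60988612e+02]), 'force': array([ 0.48106495, -0.41839164,  0.30820757]), 'wrist_torque': array([-5.90196756e-05,  1.69217138e-02,  7.08603138e-03]), 'grasp_force': 0.0, 'opening': 0.09405314427668329}
['IKError', 'nose_length']
scene [[472.77777442   0.         324.61914359]
 [  0.         472.77777442 242.19743365]
 [  0.           0.           1.        ]] -0.07787715519559318 [ 1.07068514 -0.49007041  0.65461762] [-129.84094449    0.17900783   47.87232309]
side [[454.13592411   0.         319.45378246]
 [  0.         454.13592411 239.03172968]
 [  0.           0.           1.        ]] -0.05037304572541381 [0.52496593 0.689769   0.66054262] [-126.58068426    0.3100554  -175.42268185]
```

View pics/scene0.png

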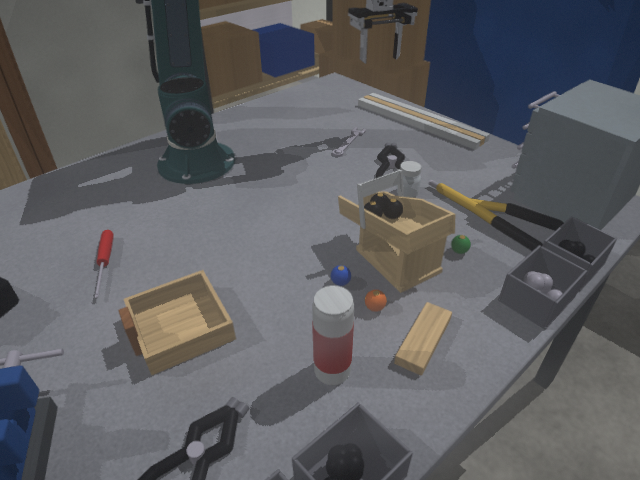

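View pics/side0.png

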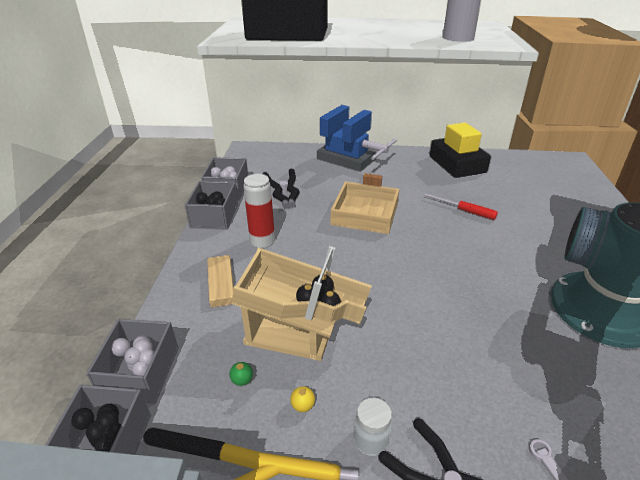

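```bash
cat > h.py <<'E'
import cv2,numpy as np
from scipy.spatial.transform import Rotation as R
from rig import sensors,get_image
def crop(im,x0,y0,w,h,s):
    o=cv2.resize(im[y0:y0+h,x0:x0+w],None,fx=s,fy=s,interpolation=cv2.INTER_CUBIC)
    for x in range(-(-x0//10)*10,x0+w,10):
        X=int((x-x0+.5)*s); cv2.line(o,(X,0),(X,6),(0,0,255),1)
        if x%20==0: cv2.putText(o,str(x),(X-10,18),0,.4,(0,0,255),1)
    for y in range(-(-y0//10)*10,y0+h,10):
        Y=int((y-y0+.5)*s); cv2.line(o,(0,Y),(6,Y),(0,0,255),1)
        if y%20==0: cv2.putText(o,str(y),(8,Y+4),0,.4,(0,0,255),1)
    return o
CAM={"scene":([[472.77777,0,324.61914],[0,472.77777,242.19743],[0,0,1]],-0.077877155,[1.07068514,-0.49007041,0.65461762],[-129.84094449,0.17900783,47.87232309]),
"side":([[454.13592,0,319.45378],[0,454.13592,239.03173],[0,0,1]],-0.05037304,[0.52496593,0.689769,0.66054262],[-126.58068426,0.3100554,-175.42268185])}
def proj(cam,P):
    K,k1,p,r=CAM[cam];K=np.array(K);M=R.from_euler('xyz',r,degrees=True).as_matrix()
    c=(np.atleast_2d(P)-p)@M; s=c[:,:2]/c[:,2:]; s=s*(1+k1*(s**2).sum(1,keepdims=True))
    return s*K[0,0]+K[:2,2]
E
python3 - <<'E'
from h import *
a=cv2.imread("pics/scene0.png");b=cv2.imread("pics/side0.png")
cv2.imwrite("pics/c1.png",crop(a,330,165,135,130,4.5))
cv2.imwrite("pics/c2.png",crop(b,225,240,155,120,5))
cv2.imwrite("pics/c3.png",np.hstack([crop(a,110,260,133,120,3),crop(b,300,160,130,120,3)]))
E
```

```text
(no output)
```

View pics/c1.png

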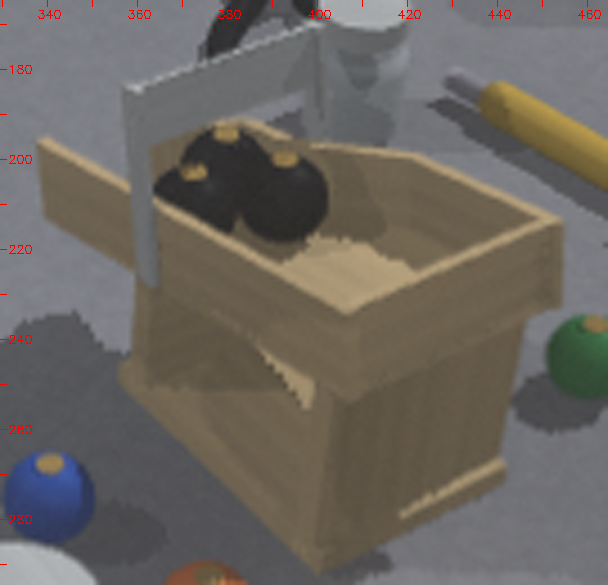

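View pics/c2.png

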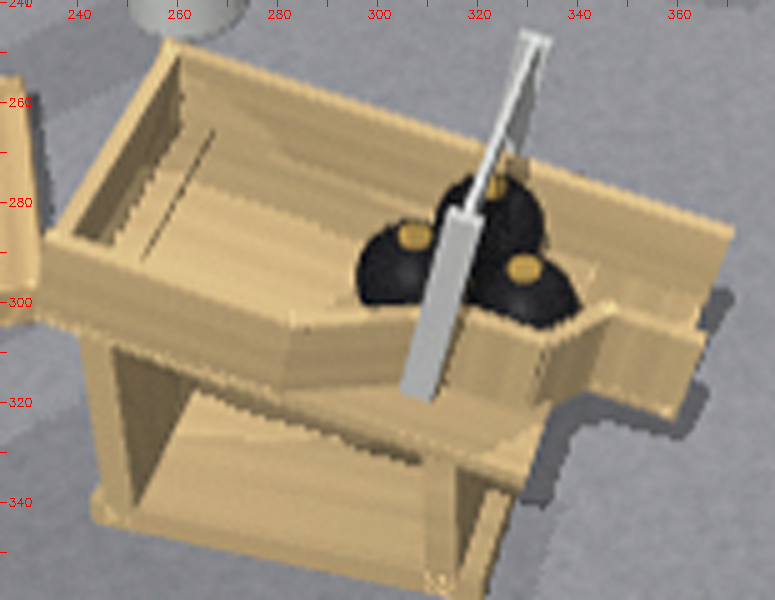

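View pics/c3.png

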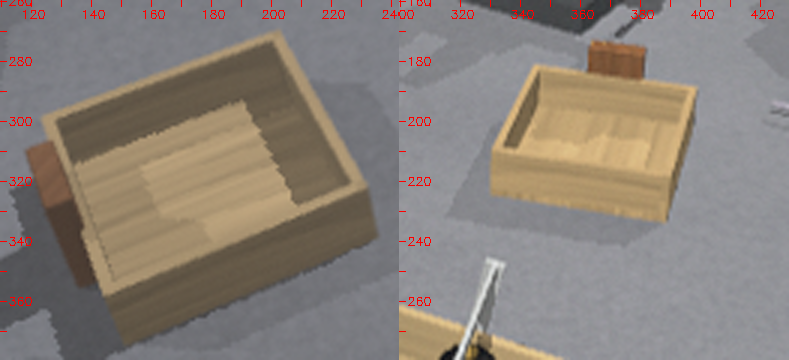

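```bash
cat >> h.py <<'E'
c,s=np.cos(.209),np.sin(.209)
def ramp2chute(P): P=np.atleast_2d(P); return np.c_[c*P[:,0]-s*P[:,2],P[:,1],s*P[:,0]+c*P[:,2]+.08]
def pose(v,P): P=np.atleast_2d(P); return P@R.from_euler('z',v[2]).as_matrix().T+[v[0],v[1],0]
E
python3 - <<'E'
from h import *
from scipy.optimize import least_squares
obs=[("scene",(23.5,-36,88),(357.5,184.5)),("scene",(23.5,64,88),(400,170)),
("side",(25,64,88),(318,282)),("side",(25,-36,88),(332,247)),
("side",(-27,24,34),(347,300)),("side",(-62,24,34),(363,306)),("side",(-62,-26,34),(369.5,286)),
("side",(41,30,20),(308,297)),("side",(21,-6,20),(321.5,286.5)),("side",(0,28,20),(329,303)),
("scene",(41,30,20),(392,208.5)),("scene",(21,-6,20),(371,211)),("scene",(0,28,20),(380,203)),
("scene",(-62,-26,34),(339,194.5))]
def f(v,w=0): return np.concatenate([proj(c_,pose(v,ramp2chute(np.array(P)/1e3)))[0]-o for c_,P,o in obs])
r=least_squares(f,[.5,.3,0],loss='soft_l1'); v=r.x;print(v,np.degrees(v[2]));print(f(v).reshape(-1,2).round(1))
print("drop",pose(v,[-.115,0,0]))
# tray
o2=[("scene",(75,-75,45),(144,357)),("scene",(75,-75,0),(150,375)),("scene",(75,75,45),(232,321)),("scene",(75,75,0),(235,338)),("scene",(-75,75,45),(203,271)),("scene",(-75,-75,45),(124,299)),
("side",(75,75,45),(330.5,211)),("side",(75,75,0),(331,225)),("side",(-75,75,45),(390,219)),("side",(-75,75,0),(389,233)),("side",(-75,-75,45),(399,189)),("side",(75,-75,45),(344,182))]
def g(v,o2=o2): return np.concatenate([proj(c_,pose(v,np.array(P)/1e3))[0]-o for c_,P,o in o2])
for y0 in (0,1.57,3.14,-1.57):
  r=least_squares(g,[.45,-.25,y0],loss='soft_l1');print(r.x,r.cost)
  if r.cost<50:print(g(r.x).reshape(-1,2).round(1)); print("grip",pose(r.x,[0,-.08,.058]), proj("scene",pose(r.x,[0,-.08,.072])),proj("side",pose(r.x,[0,-.08,.072])))
def pix(cam,u,z):
  q=least_squares(lambda p:proj(cam,[p[0],p[1],z])[0]-u,[.5,0]);return q.x
print("can",pix("scene",(333,370),0),pix("scene",(333,303),.17),pix("side",(257,183),.17)); print("jar",pix("side",(374,407),.075),pix("scene",(411,168),.075))
E
```

```text
[ 0.55670399  0.09219007 -0.15848223] -9.080362882457697
[[-0.3 -0. ]
 [-1.7 -0.7]
 [-0.1  2.6]
 [-0.5  0.3]
 [-1.   0.3]
 [ 2.4  0.5]
 [ 0.2  1.3]
 [-1.7 -1. ]
 [ 0.5 -0.6]
 [-0.1 -0.6]
 [ 0.2  0.1]
 [ 0.6  0.3]
 [-1.4 -0.3]
 [ 0.1  1.3]]
drop [[0.44314518 0.11033933 0.        ]]
[ 0.48864889 -0.3153244  -0.20027671] 5.832846112028087
[[-0.1  1.1]
 [ 0.9 -0.3]
 [-0.1  0.5]
 [ 0.3  0.5]
 [-1.1 -1.8]
 [-1.4 -0.7]
 [-0.2 -0.4]
 [-0.9  0.5]
 [ 0.4  0.8]
 [-0.2  1.8]
 [ 0.1  0.4]
 [ 0.4 -0.1]]
grip [[ 0.47273364 -0.39372532  0.058     ]] [[125.08539455 316.83208666]] [[372.36875071 175.86666796]]
[ 0.48864889 -0.3153244  -0.20027671] 5.83284611202817
[[-0.1  1.1]
 [ 0.9 -0.3]
 [-0.1  0.5]
 [ 0.3  0.5]
 [-1.1 -1.8]
 [-1.4 -0.7]
 [-0.2 -0.4]
 [-0.9  0.5]
 [ 0.4  0.8]
 [-0.2  1.8]
 [ 0.1  0.4]
 [ 0.4 -0.1]]
grip [[ 0.47273364 -0.39372532  0.058     ]] [[125.08539457 316.83208661]] [[372.36875075 175.86666797]]
[ 0.48864889 -0.3153244   6.0829086 ] 5.832846112028143
[[-0.1  1.1]
 [ 0.9 -0.3]
 [-0.1  0.5]
 [ 0.3  0.5]
 [-1.1 -1.8]
 [-1.4 -0.7]
 [-0.2 -0.4]
 [-0.9  0.5]
 [ 0.4  0.8]
 [-0.2  1.8]
 [ 0.1  0.4]
 [ 0.4 -0.1]]
grip [[ 0.47273364 -0.39372532  0.058     ]] [[125.08539454 316.83208673]] [[372.36875067 175.86666794]]
[ 0.48864889 -0.3153244  -0.20027671] 5.832846112028131
[[-0.1  1.1]
 [ 0.9 -0.3]
 [-0.1  0.5]
 [ 0.3  0.5]
 [-1.1 -1.8]
 [-1.4 -0.7]
 [-0.2 -0.4]
 [-0.9  0.5]
 [ 0.4  0.8]
 [-0.2  1.8]
 [ 0.1  0.4]
 [ 0.4 -0.1]]
grip [[ 0.47273364 -0.39372532  0.058     ]] [[125.08539457 316.8320866 ]] [[372.36875075 175.86666797]]
can [ 0.73925274 -0.17453871] [ 0.7444246  -0.18134402] [ 0.73263577 -0.16349071]
jar [0.47956091 0.30527678] [0.48865595 0.30966733]
```

The side and scene fits agree to about 1–2 px. The chute is at (0.557, 0.092) with yaw −9.1°, and the tray is at (0.489, −0.315) with yaw −11.5°. I'll move to the tray grip first.

>>> {"op": "jog_arm", "data": {"increments": [{"dx": -24,"dy": -32,"gripper": 1},{"dx": -24,"dy": -32},{"dx": -24,"dy": -32},{"dx": -24,"dy": -32},{"dx": -24,"dy": -32},{"dx": -24,"dy": -32},{"dx": -24,"dy": -32},{"dx": -24,"dy": -32},{"dx": -24,"dy": -32},{"dx": -24,"dy": -32},{"dx": -24,"dy": -32},{"dx": -24,"dy": -32}], "newtons": 50}}

```text
invalid input
```

>>> {"op": "jog_arm", "data": {"increments": [{"dx": -24,"dy": -32},{"dx": -24,"dy": -32},{"dx": -24,"dy": -32},{"dx": -24,"dy": -32},{"dx": -24,"dy": -32},{"dx": -24,"dy": -32},{"dx": -24,"dy": -32},{"dx": -24,"dy": -32},{"dx": -24,"dy": -32},{"dx": -24,"dy": -32},{"dx": -24,"dy": -32,"twist": -0.065},{"dx": -24,"dy": -32,"twist": -0.065}]}}

```text
invalid input
```

```bash
cat >> h.py <<'E'
def need(p):
    "tool-frame shift in mm to bring the TCP to world p"
    S=sensors.sense(); M=R.from_euler('xyz',S["ee_rot"],degrees=True).as_matrix()
    print("t %.1f"%S["time"],"pos",S["tool_pos"].round(4),"rot",S["ee_rot"].round(1),"q",S["joint_pos"].round(1),"F",S["force"].round(1),"open %.4f"%S["opening"],"need",((np.array(p)-S["tool_pos"])@M*1e3).round(1))
E
python3 -c "
from h import *
need([.4727,-.3937,.147])"
```

```text
t 0.1 pos [0.179  0.5197 0.3016] rot [-179.9   -0.   161. ] q [65.1  5.  78.6 -0.  96.5 -5.9] F [ 0.6 -1.   0. ] open 0.0938 need [-575.2 -767.6  156. ]
```

>>> {"op": "jog_arm", "data": {"increments": [{"dx": -24,"dy": -32,"dz": 0,"twist": 0,"gripper": 1},{"dx": -24,"dy": -32,"dz": 0,"twist": 0,"gripper": 1},{"dx": -24,"dy": -32,"dz": 0,"twist": 0,"gripper": 1},{"dx": -24,"dy": -32,"dz": 0,"twist": 0,"gripper": 1},{"dx": -24,"dy": -32,"dz": 0,"twist": 0,"gripper": 1},{"dx": -24,"dy": -32,"dz": 0,"twist": 0,"gripper": 1},{"dx": -24,"dy": -32,"dz": 0,"twist": 0,"gripper": 1},{"dx": -24,"dy": -32,"dz": 0,"twist": 0,"gripper": 1},{"dx": -24,"dy": -32,"dz": 0,"twist": 0,"gripper": 1},{"dx": -24,"dy": -32,"dz": 0,"twist": 0,"gripper": 1},{"dx": -24,"dy": -32,"dz": 0,"twist": 0,"gripper": 1},{"dx": -24,"dy": -32,"dz": 0,"twist": 0,"gripper": 1}], "newtons": 50}}

```text
time: 1.1
tool_pos: [0.3261, 0.0613, 0.3025]
ee_rot: [180.0, 0.0, 161.0]
force: [2.0, -0.3, -0.2]
opening: 0.0941
grasp_force: 0.0
```

>>> {"op": "jog_arm", "data": {"increments": [{"dx": -24,"dy": -32,"dz": 0,"twist": 0,"gripper": 1},{"dx": -24,"dy": -32,"dz": 0,"twist": 0,"gripper": 1},{"dx": -24,"dy": -32,"dz": 0,"twist": 0,"gripper": 1},{"dx": -24,"dy": -32,"dz": 0,"twist": 0,"gripper": 1},{"dx": -24,"dy": -32,"dz": 0,"twist": 0,"gripper": 1},{"dx": -24,"dy": -32,"dz": 0,"twist": 0,"gripper": 1},{"dx": -24,"dy": -32,"dz": 0,"twist": 0,"gripper": 1},{"dx": -24,"dy": -32,"dz": 0,"twist": 0,"gripper": 1},{"dx": -24,"dy": -32,"dz": 0,"twist": 0,"gripper": 1},{"dx": -24,"dy": -32,"dz": 0,"twist": 0,"gripper": 1},{"dx": -24,"dy": -32,"dz": 0,"twist": -0.065,"gripper": 1},{"dx": -24,"dy": -32,"dz": 0,"twist": -0.065,"gripper": 1}]}}

```text
time: 2.1
tool_pos: [0.4759, -0.3949, 0.3018]
ee_rot: [180.0, -0.1, 168.6]
force: [-0.1, 0.1, 0.1]
opening: 0.0939
grasp_force: 0.0
```

```bash
python3 -c "
from h import *
need([.4727,-.3937,.147])
d=get_image('wrist');cv2.imwrite('pics/w0.png',d['color']);print(d['intrinsics'][0],d['k1'],d['position'],d['rotation'])"
```

```text
t 2.1 pos [ 0.4759 -0.3949  0.3018] rot [ 1.800e+02 -1.000e-01  1.686e+02] q [ -44.9   13.8   68.5   -0.    97.7 -123.5] F [-0.1  0.1  0.1] open 0.0939 need [  3.2   0.4 154.8]
[342.92627726   0.         317.29836196] -0.01958431688225626 [ 0.39999961 -0.37918103  0.3833761 ] [ 1.64367344e+02 -5.37845963e-02  7.85889905e+01]
```

View pics/w0.png

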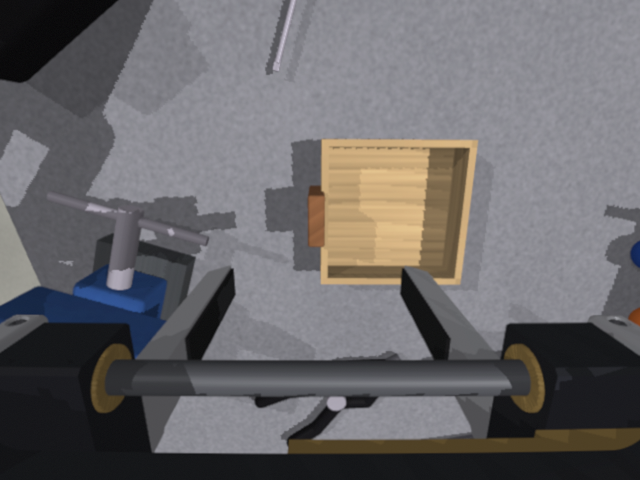

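The wrist view shows the block at (316, 216), centred between the fingers and outside the wall. The vise handle tip is nearby at (207, 240), so I'll check its height.

Run:
```python
from h import *
from scipy.optimize import least_squares
d=get_image('wrist');CAM["wrist"]=(d["intrinsics"],d["k1"],d["position"],d["rotation"])
def tri(*o):
    r=least_squares(lambda P:np.concatenate([proj(n,P)[0]-u for n,u in o]),[.5,-.4,.05]);return r.x.round(3),r.cost.round(1)
print("handle tip",tri(("wrist",(207,240)),("side",(396,141))))
print("handle other end",tri(("wrist",(50,196)),("side",(370,160))))
print("vise top",tri(("wrist",(162,292)),("side",(371,113))), tri(("wrist",(120,280)),("side",(371,113))))
print("block top",tri(("wrist",(316,216)),("side",(372.5,175))))
need([.4727,-.3937,.147])
```

```text
handle tip (array([ 0.451, -0.473,  0.154]), np.float64(121.0))
handle other end (array([ 0.411, -0.761, -0.079]), np.float64(150.3))
vise top (array([ 0.468, -0.49 ,  0.201]), np.float64(21.9)) (array([ 0.461, -0.522,  0.186]), np.float64(38.6))
block top (array([ 0.47 , -0.401,  0.07 ]), np.float64(0.3))
t 2.2 pos [ 0.4764 -0.3977  0.2973] rot [179.9  -0.3 168.2] q [-4.510e+01  1.430e+01  6.840e+01 -1.000e-01  9.760e+01 -1.233e+02] F [ 0.9 -0.5 -0.2] open 0.0940 need [  3.7   2.8 150.3]
```

Run:
```python
from h import *
from scipy.optimize import least_squares
d=get_image('wrist');CAM["wrist"]=(d["intrinsics"],d["k1"],d["position"],d["rotation"])
def tri(*o):
    r=least_squares(lambda P:np.concatenate([proj(n,P)[0]-u for n,u in o]),[.5,-.4,.05]);return r.x.round(3),r.cost.round(1)
print("handle tip",tri(("wrist",(207,240)),("side",(362,157))))
print("handle other end",tri(("wrist",(50,196)),("side",(396,140))))
print("jaw corner",tri(("wrist",(165,290)),("side",(347,112))),tri(("wrist",(165,290)),("side",(371,120))))
cv2.imwrite("pics/v.png",crop(cv2.imread("pics/side0.png"),310,95,100,100,6))
```

```text
handle tip (array([ 0.475, -0.506,  0.061]), np.float64(48.9))
handle other end (array([ 0.4  , -0.629,  0.073]), np.float64(0.6))
jaw corner (array([ 0.482, -0.505,  0.164]), np.float64(404.9)) (array([ 0.472, -0.493,  0.182]), np.float64(10.0))
```

View pics/v.png

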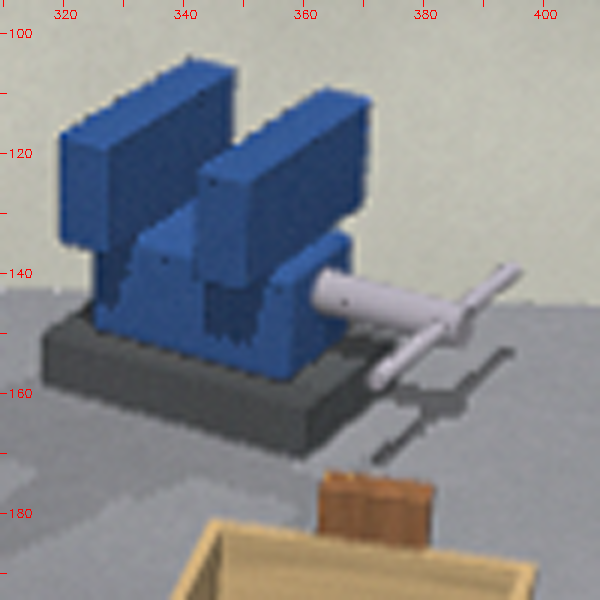

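Run:
```python
from h import *
from scipy.optimize import least_squares
d=get_image('wrist');CAM["wrist"]=(d["intrinsics"],d["k1"],d["position"],d["rotation"])
def tri(*o):
    r=least_squares(lambda P:np.concatenate([proj(n,P)[0]-u for n,u in o]),[.5,-.4,.05]);return r.x.round(3),r.cost.round(1)
print("handle tip",tri(("wrist",(207,240)),("side",(372,159))))
for h in (.08,.1,.12,.14,.16):
  for u in ((351,125),(343,121)):
    q=least_squares(lambda p:proj("side",[p[0],p[1],h])[0]-u,[.5,-.4]).x
    print(h,u,q.round(3),proj("wrist",[*q,h])[0].round(0))
need([.4727,-.3950,.147])
```

```text
handle tip (array([ 0.471, -0.5  ,  0.068]), np.float64(0.1))
0.08 (351, 125) [ 0.538 -0.718] [ 17. 347.]
0.08 (343, 121) [ 0.565 -0.75 ] [  1. 375.]
0.1 (351, 125) [ 0.537 -0.67 ] [ 46. 350.]
0.1 (343, 121) [ 0.564 -0.701] [ 28. 379.]
0.12 (351, 125) [ 0.537 -0.621] [ 79. 354.]
0.12 (343, 121) [ 0.562 -0.651] [ 60. 383.]
0.14 (351, 125) [ 0.536 -0.573] [118. 358.]
0.14 (343, 121) [ 0.561 -0.601] [ 97. 389.]
0.16 (351, 125) [ 0.536 -0.524] [164. 363.]
0.16 (343, 121) [ 0.56  -0.552] [140. 395.]
t 2.3 pos [ 0.4759 -0.3935  0.3003] rot [179.8  -0.2 168.3] q [ -44.9   13.8   68.7    0.    97.7 -123.2] F [ 0.1 -0.3 -0.1] open 0.0938 need [  2.3  -2.5 153.3]
```

The vise and its handle are clear of the gripper, so I'll descend and grip.

>>> {"op": "jog_arm", "data": {"increments": [{"dx": 2,"dy": -2,"dz": 34,"twist": 0,"gripper": 1},{"dx": 0,"dy": 0,"dz": 34,"twist": 0,"gripper": 1},{"dx": 0,"dy": 0,"dz": 34,"twist": 0,"gripper": 1},{"dx": 0,"dy": 0,"dz": 30,"twist": 0,"gripper": 1},{"dx": 0,"dy": 0,"dz": 20,"twist": 0,"gripper": 1},{"dx": 0,"dy": 0,"dz": 0,"twist": 0,"gripper": -1},{"dx": 0,"dy": 0,"dz": 0,"twist": 0,"gripper": -1},{"dx": 0,"dy": 0,"dz": 0,"twist": 0,"gripper": -1},{"dx": 0,"dy": 0,"dz": 0,"twist": 0,"gripper": -1},{"dx": 0,"dy": 0,"dz": 0,"twist": 0,"gripper": -1},{"dx": 0,"dy": 0,"dz": 0,"twist": 0,"gripper": -1},{"dx": 0,"dy": 0,"dz": 0,"twist": 0,"gripper": -1}], "newtons": 50}}

```text
time: 3.3
tool_pos: [0.474, -0.3947, 0.1519]
ee_rot: [-179.9, 0.1, 168.4]
force: [0.5, -0.5, 0.1]
opening: 0.0508
grasp_force: 0.0
```

>>> {"op": "jog_arm", "data": {"increments": [{"dx": 0,"dy": 0,"dz": 4,"twist": 0,"gripper": -1},{"dx": 0,"dy": 0,"dz": 0,"twist": 0,"gripper": -1},{"dx": 0,"dy": 0,"dz": 0,"twist": 0,"gripper": -1},{"dx": 0,"dy": 0,"dz": 0,"twist": 0,"gripper": -1},{"dx": 0,"dy": 0,"dz": 0,"twist": 0,"gripper": -1},{"dx": 0,"dy": 0,"dz": 0,"twist": 0,"gripper": -1},{"dx": 0,"dy": 0,"dz": 0,"twist": 0,"gripper": -1},{"dx": 0,"dy": 0,"dz": 0,"twist": 0,"gripper": -1},{"dx": 0,"dy": 0,"dz": 0,"twist": 0,"gripper": -1}]}}

```text
time: 4.05
tool_pos: [0.4736, -0.3946, 0.1465]
ee_rot: [-180.0, -0.0, 168.4]
force: [0.1, -1.2, -0.7]
opening: 0.0156
grasp_force: 50.0
```

Run:
```python
from h import *
from scipy.optimize import least_squares
for n,cam,u in (("blue","scene",(341,275)),("orange","scene",(376,300)),("yellow","side",(303,399)),("screwdriver tip","side",(425,196)),("sd butt","side",(495,213)),("sd butt sc","scene",(107,234)),("sd tip sc","scene",(97,298)),("greybox","scene",(512,205))):
    z=.02 if "e" in n and n[:2]!="sd" else .012
    print(n,least_squares(lambda p:proj(cam,[p[0],p[1],z])[0]-u,[.5,0]).x.round(3))
```

```text
blue [ 0.6   -0.024]
orange [ 0.691 -0.023]
yellow [0.589 0.263]
screwdriver tip [ 0.327 -0.387]
sd butt [ 0.15  -0.328]
sd butt sc [ 0.153 -0.312]
sd tip sc [ 0.33  -0.405]
greybox [0.7   0.434]
```

>>> {"op": "jog_arm", "data": {"increments": [{"dx": 0,"dy": 0,"dz": -10,"twist": 0,"gripper": -1},{"dx": 0,"dy": 0,"dz": -20,"twist": 0,"gripper": -1},{"dx": 5,"dy": 10,"dz": 0,"twist": 0,"gripper": -1},{"dx": 10,"dy": 20,"dz": 0,"twist": 0,"gripper": -1},{"dx": 15,"dy": 30,"dz": 0,"twist": 0,"gripper": -1},{"dx": 15,"dy": 35,"dz": 0,"twist": 0,"gripper": -1},{"dx": 15,"dy": 35,"dz": 0,"twist": 0,"gripper": -1},{"dx": 15,"dy": 35,"dz": 0,"twist": 0,"gripper": -1},{"dx": 15,"dy": 35,"dz": 0,"twist": 0,"gripper": -1},{"dx": 15,"dy": 35,"dz": 0,"twist": 0,"gripper": -1},{"dx": 15,"dy": 35,"dz": 0,"twist": 0,"gripper": -1},{"dx": 15,"dy": 35,"dz": 0,"twist": 0,"gripper": -1}]}}

```text
time: 5.05
tool_pos: [0.4002, -0.0672, 0.1761]
ee_rot: [-179.8, -0.1, 168.4]
force: [-30.4, -47.7, 8.0]
opening: 0.0157
grasp_force: 50.2
```

>>> {"op": "jog_arm", "data": {"increments": [{"dx": 15,"dy": 35,"dz": 0,"twist": 0,"gripper": -1},{"dx": 15,"dy": 30,"dz": 0,"twist": 0,"gripper": -1},{"dx": 15,"dy": 20,"dz": 0,"twist": 0,"gripper": -1},{"dx": 10,"dy": 10,"dz": 0,"twist": -0.022,"gripper": -1},{"dx": 5,"dy": 5,"dz": 0,"twist": -0.022,"gripper": -1},{"dx": 0,"dy": 0,"dz": 0,"twist": 0,"gripper": -1}]}}

```text
time: 5.55
tool_pos: [0.3336, 0.0352, 0.1626]
ee_rot: [-177.9, -5.1, 170.6]
force: [-71.2, -29.0, 5.8]
opening: 0.0317
grasp_force: 64.2
```

```bash
python3 -c "
from h import *
need([.3713,.0408,.155]);need([.4305,.0313,.1465])
cv2.imwrite('pics/m1.png',np.hstack([get_image(n)['color'][60:420,120:520] for n in ('scene','side')]))"
```

```text
t 5.5 pos [0.3336 0.0352 0.1626] rot [-177.9   -5.1  170.6] q [ -2.5 -16.3 114.2  -1.5  87.4 -83.1] F [-71.2 -29.    5.8] open 0.0317 need [-36.8  11.8   3.9]
t 5.5 pos [0.3336 0.0352 0.1626] rot [-177.9   -5.1  170.6] q [ -2.5 -16.3 114.2  -1.5  87.4 -83.1] F [-71.2 -29.    5.8] open 0.0317 need [-97.3  12.3   7. ]
```

View pics/m1.png

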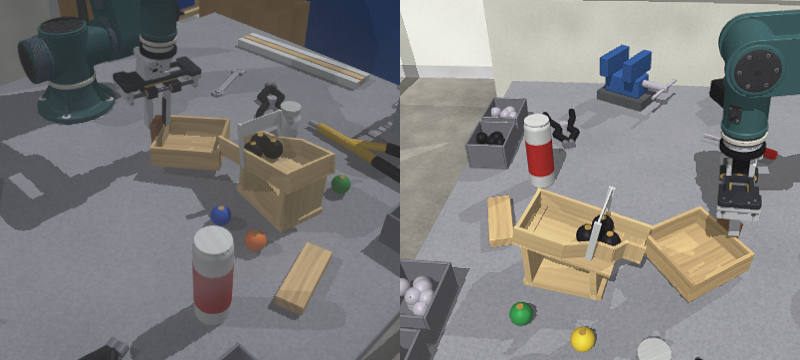

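The tray caught the spout's corner and turned in the grip. I'll back away towards the robot to unload it.

>>> {"op": "jog_arm", "data": {"increments": [{"dx": 8,"dy": -4,"dz": 0,"twist": 0,"gripper": -1},{"dx": 10,"dy": -6,"dz": 0,"twist": 0,"gripper": -1},{"dx": 10,"dy": -6,"dz": 0,"twist": 0,"gripper": -1},{"dx": 0,"dy": -6,"dz": 0,"twist": 0,"gripper": -1},{"dx": 0,"dy": 0,"dz": 0,"twist": 0,"gripper": -1}]}}

```text
time: 6.07
tool_pos: [0.3254, 0.0216, 0.1731]
ee_rot: [-179.4, -1.1, 170.8]
force: [-15.5, -8.3, -1.2]
opening: 0.0258
grasp_force: 48.4
```

```bash
python3 -c "
from h import *
need([.3713,.0408,.155])
a=get_image('scene')['color'];b=get_image('side')['color']
cv2.imwrite('pics/sc2.png',a);cv2.imwrite('pics/si2.png',b)
cv2.imwrite('pics/m2.png',np.vstack([crop(a,240,120,200,100,3),crop(b,360,200,200,100,3)]))"
```

```text
t 6.1 pos [0.3254 0.0216 0.1731] rot [-179.4   -1.1  170.8] q [ -5.8 -21.2 116.3  -0.5  86.  -86.5] F [-15.5  -8.3  -1.2] open 0.0258 need [-42.6  26.5  17.1]
```

View pics/m2.png

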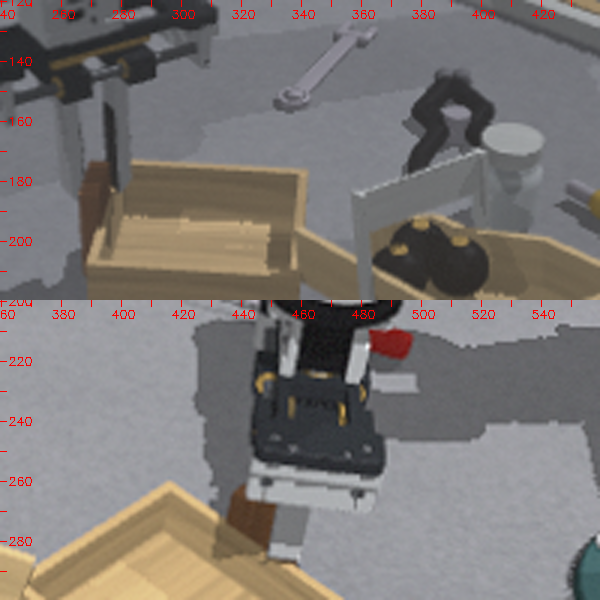

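The tray is skewed about the block, with its rim corners at scene (270, 207), (339, 209), (341, 177) and side (416, 261), (369, 296). I'll fit its pose from these.

```bash
cat >> h.py <<'E'
from scipy.optimize import least_squares
def fit_tray(o,x0=(.42,.08,.02,-.7),full=False):
    def g(v):
        rot=R.from_euler('zyx',[v[3],v[4],v[5]] if full else [v[3],0,0])
        return np.concatenate([proj(n,rot.apply(np.array(P)/1e3)+v[:3])[0]-u for n,P,u in o])
    r=least_squares(g,list(x0)+[0,0]*full,loss='soft_l1');return r.x.round(4),g(r.x).reshape(-1,2).round(1)
E
python3 - <<'E'
from h import *
o=[("side",(75,-75,45),(416.5,260.7)),("side",(75,75,45),(369,296.5)),("scene",(75,-75,45),(270,207)),("scene",(75,75,45),(339,209)),("scene",(-75,75,45),(341.5,177))]
v,r=fit_tray(o);print(v,r.tolist())
v,r=fit_tray(o,full=True);print(v,r.tolist())
E
```

```text
[ 0.3869  0.0719  0.0278 -0.7808] [[0.5, 1.7], [-4.1, -0.2], [-1.5, 0.4], [0.6, 0.0], [-0.6, -5.4]]
[ 0.3896  0.0678  0.0219 -0.7748 -0.0597 -0.0808] [[0.3, 0.8], [-4.0, 0.0], [-1.4, -0.4], [0.8, -0.2], [-1.1, -0.0]]
```

>>> {"op": "jog_arm", "data": {"increments": [{"dx": 10,"dy": -10,"dz": 0,"twist": 0,"gripper": -1},{"dx": 5,"dy": -15,"dz": 0,"twist": 0,"gripper": -1},{"dx": 0,"dy": -15,"dz": 0,"twist": 0,"gripper": -1},{"dx": 0,"dy": 0,"dz": 8,"twist": 0,"gripper": -1},{"dx": 0,"dy": 0,"dz": 8,"twist": 0,"gripper": -1},{"dx": 0,"dy": 0,"dz": 4,"twist": 0,"gripper": -1},{"dx": 0,"dy": 0,"dz": 0,"twist": 0,"gripper": -1}]}}

```text
time: 6.75
tool_pos: [0.3103, -0.0122, 0.1548]
ee_rot: [180.0, -0.2, 171.0]
force: [-0.3, 0.4, -3.4]
opening: 0.0152
grasp_force: 49.7
```

>>> {"op": "jog_arm", "data": {"increments": [{"dx": 0,"dy": 0,"dz": 4,"twist": 0,"gripper": -1},{"dx": 0,"dy": 0,"dz": 2,"twist": 0,"gripper": -1},{"dx": 0,"dy": 0,"dz": 0,"twist": 0,"gripper": -1}]}}

```text
time: 7.0
tool_pos: [0.3122, -0.013, 0.1516]
ee_rot: [-180.0, 0.1, 171.0]
force: [-0.6, -0.6, 2.6]
opening: 0.0154
grasp_force: 50.0
```

Run:
```python
from h import *
need([.3713,.0408,.155])
for n in ("scene","side"):
    im=get_image(n)["color"];cv2.imwrite(f"pics/{n}3.png",im)
    hsv=cv2.cvtColor(im,cv2.COLOR_BGR2HSV)
    m=cv2.inRange(hsv,(10,60,60),(26,170,255))
    m=cv2.morphologyEx(m,cv2.MORPH_OPEN,np.ones((2,2)))
    k,l,st,ce=cv2.connectedComponentsWithStats(m)
    for i in range(1,k):
        if st[i,4]>150: 
            cn=max(cv2.findContours((l==i).astype(np.uint8),0,2)[0],key=cv2.contourArea)
            print(n,st[i],ce[i].round(),cv2.approxPolyDP(cv2.convexHull(cn),2.0,True)[:,0].tolist())
```

```text
t 7.0 pos [ 0.3122 -0.013   0.1516] rot [-1.80e+02  1.00e-01  1.71e+02] q [-12.8 -23.2 120.2   0.   83.  -93.8] F [-0.6 -0.6  2.6] open 0.0154 need [-50.   62.3  -3.3]
scene [153   0  29  16 310] [169.   6.] [[181, 15], [154, 6], [153, 0], [179, 0]]
scene [ 268    0  163  107 9998] [373.  46.] [[430, 0], [429, 71], [424, 106], [271, 89], [268, 76], [302, 26], [334, 0]]
scene [   0   24   58  155 3478] [ 22. 114.] [[0, 24], [5, 31], [57, 168], [33, 178], [26, 168], [0, 109]]
scene [174  32  25  46 810] [186.  55.] [[174, 34], [188, 32], [192, 36], [198, 77], [182, 77]]
scene [206  55  15  28 228] [213.  71.] [[206, 55], [218, 67], [218, 81], [210, 81]]
scene [366  97 120  48 471] [429. 119.] [[366, 97], [484, 137], [484, 144]]
scene [   0  121   27   70 1001] [  9. 163.] [[1, 121], [26, 180], [0, 190]]
scene [ 254  171  107   61 3776] [301. 202.] [[257, 187], [305, 171], [358, 206], [360, 224], [284, 231], [259, 215], [254, 205]]
scene [437 184  71  41 922] [474. 204.] [[437, 188], [443, 184], [505, 204], [507, 208], [490, 224], [441, 194]]
scene [ 358  193   98  100 6048] [408. 242.] [[379, 193], [423, 200], [455, 215], [454, 233], [442, 271], [402, 292], [358, 250], [366, 210]]
scene [370 291  18  13 158] [378. 297.] [[371, 292], [379, 291], [386, 297], [387, 303], [370, 301]]
scene [ 396  304   57   72 2112] [424. 339.] [[430, 304], [451, 312], [452, 315], [421, 375], [396, 364], [396, 360], [426, 305]]
side [ 512   17  128   61 5599] [578.  46.] [[515, 17], [595, 20], [639, 42], [639, 73], [618, 77], [532, 71], [512, 30]]
side [ 530  137  110   62 2096] [615. 165.] [[639, 198], [625, 197], [530, 149], [639, 137]]
side [  208   249   164   113 10162] [285. 303.] [[208, 260], [261, 249], [371, 286], [366, 310], [361, 323], [322, 361], [245, 345], [211, 307]]
side [ 398  264   89   96 6309] [443. 315.] [[407, 273], [438, 264], [452, 267], [481, 287], [486, 345], [479, 359], [398, 342]]
```

Run:
```python
from h import *
o=[("side",(75,-75,45),(407,273)),("side",(-75,75,45),(486,345)),("side",(-75,75,0),(479,359)),("side",(75,75,0),(398,342)),("scene",(-75,75,45),(305,171)),("scene",(75,-75,0),(284,231))]
for full in (False,True):
    v,r=fit_tray(o,(.38,.07,.0,-.16),full=full);print(v,r.tolist())
v=v
print("block",R.from_euler('zyx',v[3:]).apply([0,-.08,.058])+v[:3])
```

```text
[ 0.3457  0.0675  0.0105 -0.1706] [[-0.1, 0.3], [-0.3, -2.5], [1.2, 0.3], [-1.9, 1.9], [0.3, -6.0], [-2.4, 0.7]]
[ 0.3486  0.0658  0.0073 -0.1298 -0.1109 -0.0018] [[-0.3, -0.8], [0.8, -0.1], [-0.4, 2.2], [-1.5, 0.5], [-2.2, -2.4], [-0.4, 0.3]]
block [ 0.33188972 -0.0134252   0.06394039]
```

The tray yaw is back to about −9°. It's gripped roughly 20 mm off the block's centre and is slightly pitched, so I'll release it, re-centre and regrip.

>>> {"op": "jog_arm", "data": {"increments": [{"dx": 0,"dy": 0,"dz": 0,"twist": 0,"gripper": 0},{"dx": 0,"dy": 0,"dz": 0,"twist": 0,"gripper": 0},{"dx": 0,"dy": 0,"dz": 0,"twist": 0,"gripper": 0},{"dx": -10,"dy": 0,"dz": 0,"twist": 0,"gripper": 0},{"dx": -9,"dy": 0,"dz": 3,"twist": 0,"gripper": -1},{"dx": 0,"dy": 0,"dz": 2,"twist": 0,"gripper": -1},{"dx": 0,"dy": 0,"dz": 0,"twist": 0,"gripper": -1},{"dx": 0,"dy": 0,"dz": 0,"twist": 0,"gripper": -1},{"dx": 0,"dy": 0,"dz": 0,"twist": 0,"gripper": -1},{"dx": 0,"dy": 0,"dz": 0,"twist": 0,"gripper": -1}]}}

```text
time: 7.93
tool_pos: [0.3296, -0.016, 0.1454]
ee_rot: [180.0, -0.1, 171.0]
force: [-0.7, -0.5, -1.5]
opening: 0.0159
grasp_force: 50.0
```

```bash
cat >> h.py <<'E'
def hull(n,im,box):
    hsv=cv2.cvtColor(im,cv2.COLOR_BGR2HSV);m=cv2.inRange(hsv,(10,60,60),(26,170,255))
    m=cv2.morphologyEx(m,cv2.MORPH_OPEN,np.ones((2,2)));k,l,st,ce=cv2.connectedComponentsWithStats(m)
    for i in range(1,k):
        if st[i,4]>500 and box[0]<ce[i][0]<box[2] and box[1]<ce[i][1]<box[3]:
            cn=max(cv2.findContours((l==i).astype(np.uint8),0,2)[0],key=cv2.contourArea)
            print(n,st[i],cv2.approxPolyDP(cv2.convexHull(cn),1.5,True)[:,0].tolist())
E
python3 - <<'E'
from h import *
need([.3713,.0408,.155])
for n in ("scene","side"): hull(n,get_image(n)["color"],(240,150,540,360))
E
```

```text
t 7.9 pos [ 0.3296 -0.016   0.1454] rot [ 1.80e+02 -1.00e-01  1.71e+02] q [-12.7 -19.9 118.7   0.   81.3 -93.6] F [-0.7 -0.5 -1.5] open 0.0159 need [-32.2  62.6  -9.7]
scene [ 255  172  106   65 3870] [[259, 187], [307, 172], [358, 206], [360, 224], [283, 236], [259, 217], [255, 206]]
scene [437 184  71  41 920] [[437, 188], [440, 184], [505, 204], [507, 205], [506, 211], [490, 224], [440, 193]]
scene [ 358  193   98  100 6057] [[379, 193], [423, 200], [455, 215], [454, 233], [442, 271], [402, 292], [358, 250], [366, 210]]
scene [ 396  304   57   72 2109] [[430, 304], [451, 312], [452, 315], [421, 375], [396, 364], [397, 355], [426, 305]]
side [  209   249   163   113 10157] [[209, 259], [261, 249], [371, 286], [366, 310], [361, 323], [322, 361], [245, 345], [211, 307]]
side [ 396  267   88   93 6135] [[405, 277], [437, 267], [456, 270], [480, 288], [483, 344], [478, 359], [396, 346]]
```

Run:
```python
from h import *
o=[("side",(75,-75,45),(405,277)),("side",(-75,75,45),(483.5,344)),("side",(-75,75,0),(478,359.5)),("side",(75,75,0),(396,346)),("scene",(-75,75,45),(307,171.5)),("scene",(75,-75,0),(283,236))]
for full in (False,True):
    v,r=fit_tray(o,(.38,.07,.0,-.16),full=full);print(v,r.tolist())
```

```text
[ 0.3481  0.0645  0.0013 -0.1527] [[-0.6, -1.0], [0.1, 0.2], [0.2, 1.2], [-1.2, 0.5], [-2.7, -2.5], [-0.7, 0.2]]
[ 0.3482  0.0656  0.0015 -0.158  -0.0027  0.0148] [[-0.4, -0.6], [0.1, 0.1], [0.2, 1.4], [-1.3, 0.3], [-2.3, -3.0], [-0.5, 0.3]]
```

The tray is flat and aligned. I'll move it 60 mm sideways, then 87 mm in under the spout, with a 5 mm lift.

>>> {"op": "jog_arm", "data": {"increments": [{"dx": 0,"dy": 0,"dz": -6,"twist": 0,"gripper": -1},{"dx": 0,"dy": 15,"dz": 0,"twist": 0,"gripper": -1},{"dx": 0,"dy": 15,"dz": 0,"twist": 0,"gripper": -1},{"dx": 0,"dy": 15,"dz": 0,"twist": 0,"gripper": -1},{"dx": 0,"dy": 15,"dz": 0,"twist": 0,"gripper": -1},{"dx": -10,"dy": 0,"dz": 0,"twist": 0,"gripper": -1},{"dx": -15,"dy": 0,"dz": 0,"twist": 0,"gripper": -1},{"dx": -15,"dy": 0,"dz": 0,"twist": 0,"gripper": -1}]}}

```text
time: 8.7
tool_pos: [0.3793, 0.0372, 0.1517]
ee_rot: [-180.0, -0.0, 171.0]
force: [0.4, 0.8, -3.1]
opening: 0.0156
grasp_force: 50.0
```

>>> {"op": "jog_arm", "data": {"increments": [{"dx": -10,"dy": 0,"dz": 0,"twist": 0,"gripper": -1},{"dx": -12,"dy": 0,"dz": 0,"twist": 0,"gripper": -1},{"dx": -12,"dy": 0,"dz": 0,"twist": 0,"gripper": -1},{"dx": -12,"dy": 0,"dz": 0,"twist": 0,"gripper": -1},{"dx": 0,"dy": 0,"dz": 0,"twist": 0,"gripper": -1}]}}

```text
time: 9.12
tool_pos: [0.4262, 0.0292, 0.1519]
ee_rot: [-180.0, 0.1, 170.9]
force: [-0.4, 0.2, -3.3]
opening: 0.0156
grasp_force: 50.0
```

Now I'll lower, release and rise.

>>> {"op": "jog_arm", "data": {"increments": [{"dx": 0,"dy": 0,"dz": 4,"twist": 0,"gripper": -1},{"dx": 0,"dy": 0,"dz": 3,"twist": 0,"gripper": -1},{"dx": 0,"dy": 0,"dz": 0,"twist": 0,"gripper": 0},{"dx": 0,"dy": 0,"dz": 0,"twist": 0,"gripper": 0},{"dx": 0,"dy": 0,"dz": 0,"twist": 0,"gripper": 0},{"dx": 0,"dy": 0,"dz": -20,"twist": 0,"gripper": 0},{"dx": 0,"dy": 0,"dz": -30,"twist": 0,"gripper": 0},{"dx": 0,"dy": 0,"dz": -40,"twist": 0,"gripper": -1},{"dx": 0,"dy": 0,"dz": -40,"twist": 0,"gripper": -1},{"dx": 0,"dy": 0,"dz": -40,"twist": 0,"gripper": -1}]}}

```text
time: 9.95
tool_pos: [0.4238, 0.0298, 0.3164]
ee_rot: [180.0, -0.0, 171.0]
force: [1.1, -0.4, -0.4]
opening: 0.0305
grasp_force: 0.0
```

Run:
```python
from h import *
need([.43,.03,.147])
ims={n:get_image(n)["color"] for n in("scene","side")}
for n in ims: cv2.imwrite(f"pics/{n}4.png",ims[n]);hull(n,ims[n],(200,150,540,360))
```

```text
t 9.9 pos [0.4238 0.0298 0.3164] rot [180.  -0. 171.] q [ -3.6 -11.3  92.5   0.   98.8 -84.6] F [ 1.1 -0.4 -0.4] open 0.0305 need [ -6.1   1.1 169.4]
scene [ 293  180  163  113 9369] [[293, 199], [346, 180], [423, 200], [455, 215], [455, 228], [442, 271], [401, 292], [310, 237], [301, 228], [294, 215]]
scene [437 184  71  41 919] [[437, 188], [440, 184], [505, 204], [507, 205], [506, 211], [490, 224], [441, 194]]
scene [ 396  304   57   72 2105] [[430, 304], [448, 311], [452, 315], [421, 375], [396, 364], [398, 353], [426, 305]]
side [  209   249   227   130 16618] [[209, 259], [261, 249], [410, 283], [435, 302], [432, 358], [428, 378], [320, 361], [245, 345], [211, 307]]
```

Run:
```python
from h import *
v=[.5567,.0922,-.1585];d=pose(v,[-.115,0,0])[0]
for P in ((-75,75,45),(-75,75,0),(-75,-75,45)): print(P,proj("side",pose([d[0],d[1],-.158],np.array(P)/1e3)).round(1),proj("scene",pose([d[0],d[1],-.158],np.array(P)/1e3)).round(1))
```

```text
(-75, 75, 45) [[431.2 363.3]] [[344.6 178. ]]
(-75, 75, 0) [[427.4 379.8]] [[344.2 193.5]]
(-75, -75, 45) [[434.8 301.5]] [[290.5 197.4]]
```

The tray is placed within a few mm of the drop point. Next I need tool tilt, which the rows can't command directly, so I'll test how the arm behaves at the reach limit.

>>> {"op": "jog_arm", "data": {"increments": [{"dx": -36,"dy": -10,"dz": 0,"twist": 0,"gripper": -1},{"dx": -36,"dy": -10,"dz": 0,"twist": 0,"gripper": -1},{"dx": -36,"dy": -10,"dz": 0,"twist": 0,"gripper": -1},{"dx": -36,"dy": -10,"dz": 0,"twist": 0,"gripper": -1},{"dx": -36,"dy": -10,"dz": 0,"twist": 0,"gripper": -1},{"dx": -36,"dy": -10,"dz": 0,"twist": 0,"gripper": -1},{"dx": -36,"dy": -10,"dz": 0,"twist": 0,"gripper": -1},{"dx": -36,"dy": -10,"dz": 0,"twist": 0,"gripper": -1},{"dx": -36,"dy": -10,"dz": 0,"twist": 0,"gripper": -1},{"dx": -36,"dy": -6,"dz": 0,"twist": 0,"gripper": -1},{"dx": -36,"dy": 0,"dz": 0,"twist": 0,"gripper": -1},{"dx": -36,"dy": 0,"dz": 0,"twist": 0,"gripper": -1}]}}

```text
time: 11.05
tool_pos: [0.8302, -0.1329, 0.3097]
ee_rot: [180.0, 0.4, 170.9]
force: [42.1, -6.1, 69.8]
opening: 0.0005
grasp_force: 0.0
```

```bash
python3 -c "
from h import *
need([.43,.03,.147])"
```

```text
t 11.1 pos [ 0.8302 -0.1329  0.3097] rot [180.    0.4 170.9] q [-1.300e+01  4.950e+01  1.570e+01  1.000e-01  1.145e+02 -9.390e+01] F [42.1 -6.1 69.8] open 0.0005 need [422.1  97.6 159.7]
```

>>> {"op": "jog_arm", "data": {"increments": [{"dx": -5,"dy": 0,"dz": 0,"twist": 0,"gripper": -1},{"dx": -10,"dy": 0,"dz": 0,"twist": 0,"gripper": -1},{"dx": -10,"dy": 0,"dz": 0,"twist": 0,"gripper": -1}]}}

```text
time: 11.3
tool_pos: [0.837, -0.1331, 0.3048]
ee_rot: [180.0, 1.4, 171.0]
force: [3.9, -0.6, 2.4]
opening: 0.0001
grasp_force: 0.0
```

```bash
python3 -c "
from h import *
need([.43,.03,.147])"
```

```text
t 11.3 pos [ 0.837  -0.1331  0.3048] rot [180.    1.4 171. ] q [-1.290e+01  4.980e+01  1.570e+01  1.000e-01  1.131e+02 -9.380e+01] F [ 3.9 -0.6  2.4] open 0.0001 need [431.2  97.2 147.5]
```

The tool is starting to lean outwards (pitch 1.4°). I'll push further and see whether it builds up.

>>> {"op": "jog_arm", "data": {"increments": [{"dx": -40,"dy": 0,"dz": 0,"twist": 0,"gripper": -1},{"dx": -40,"dy": 0,"dz": 0,"twist": 0,"gripper": -1},{"dx": -40,"dy": 0,"dz": 0,"twist": 0,"gripper": -1},{"dx": -40,"dy": 0,"dz": 0,"twist": 0,"gripper": -1}]}}

```text
time: 11.63
tool_pos: [0.8801, -0.1398, 0.2726]
ee_rot: [-180.0, 7.7, 171.0]
force: [0.1, 0.4, -0.2]
opening: 0.0
grasp_force: 0.0
```

```bash
python3 -c "
from h import *
need([.43,.03,.147])"
```

```text
t 11.6 pos [ 0.8801 -0.1398  0.2726] rot [-180.     7.7  171. ] q [-12.8  52.1  15.7   0.5 104.5 -93.6] F [ 0.1  0.4 -0.2] open 0.0000 need [483.8  97.1  61.2]
```

The lean accumulates and is now 7.7°. I need about 40°, so I'll keep pushing outwards and upwards.

>>> {"op": "jog_arm", "data": {"increments": [{"dx": -40,"dy": 0,"dz": -15,"twist": 0,"gripper": -1},{"dx": -40,"dy": 0,"dz": -15,"twist": 0,"gripper": -1},{"dx": -40,"dy": 0,"dz": -15,"twist": 0,"gripper": -1},{"dx": -40,"dy": 0,"dz": -15,"twist": 0,"gripper": -1},{"dx": -40,"dy": 0,"dz": -15,"twist": 0,"gripper": -1}]}}

```text
time: 12.05
tool_pos: [0.9013, -0.1434, 0.3086]
ee_rot: [-180.0, 15.7, 171.0]
force: [0.2, 0.2, -0.4]
opening: 0.0008
grasp_force: 0.0
```

```bash
python3 -c "
from h import *
need([.43,.03,.147])"
```

```text
t 12.1 pos [ 0.9013 -0.1434  0.3086] rot [-180.    15.7  171. ] q [-12.9  50.2  15.7   1.   98.5 -93.5] F [ 0.2  0.2 -0.4] open 0.0008 need [518.   97.2  22.2]
```

>>> {"op": "jog_arm", "data": {"increments": [{"dx": -40,"dy": 0,"dz": -10,"twist": 0,"gripper": -1},{"dx": -40,"dy": 0,"dz": -10,"twist": 0,"gripper": -1},{"dx": -40,"dy": 0,"dz": -10,"twist": 0,"gripper": -1},{"dx": -40,"dy": 0,"dz": -10,"twist": 0,"gripper": -1},{"dx": -40,"dy": 0,"dz": -10,"twist": 0,"gripper": -1},{"dx": -40,"dy": 0,"dz": -10,"twist": 0,"gripper": -1},{"dx": -40,"dy": 0,"dz": -10,"twist": 0,"gripper": -1},{"dx": -40,"dy": 0,"dz": -10,"twist": 0,"gripper": -1}]}}

```text
time: 12.72
tool_pos: [0.9307, -0.1481, 0.3761]
ee_rot: [180.0, 28.7, 171.0]
force: [-0.5, -1.0, 0.3]
opening: 0.0002
grasp_force: 0.0
```

```bash
python3 -c "
from h import *
need([.43,.03,.147])"
```

```text
t 12.7 pos [ 0.9307 -0.1481  0.3761] rot [180.   28.7 171. ] q [-13.   47.   15.7   1.9  88.7 -93.5] F [-0.5 -1.   0.3] open 0.0002 need [568.3  97.2 -49.7]
```

>>> {"op": "jog_arm", "data": {"increments": [{"dx": -40,"dy": 0,"dz": 0,"twist": 0,"gripper": -1},{"dx": -40,"dy": 0,"dz": 0,"twist": 0,"gripper": -1},{"dx": -40,"dy": 0,"dz": 0,"twist": 0,"gripper": -1},{"dx": -40,"dy": 0,"dz": 0,"twist": 0,"gripper": -1},{"dx": -40,"dy": 0,"dz": 0,"twist": 0,"gripper": -1},{"dx": -40,"dy": 0,"dz": 0,"twist": 0,"gripper": -1},{"dx": -40,"dy": 0,"dz": 0,"twist": 0,"gripper": -1},{"dx": -40,"dy": 0,"dz": 0,"twist": 0,"gripper": -1},{"dx": -40,"dy": 0,"dz": 0,"twist": 0,"gripper": -1}]}}

```text
time: 13.47
tool_pos: [0.9683, -0.1541, 0.4369]
ee_rot: [180.0, 43.1, 171.0]
force: [-0.7, -0.7, -0.1]
opening: 0.0002
grasp_force: 0.0
```

```bash
python3 -c "
from h import *
need([.43,.03,.147])"
```

```text
t 13.5 pos [ 0.9683 -0.1541  0.4369] rot [180.   43.1 171. ] q [-13.1  45.4  15.7   2.8  76.  -93.6] F [-0.7 -0.7 -0.1] open 0.0002 need [ 607.5   97.2 -170.9]
```

The lean is 43°, which is enough. Now I'll work out the waypoints for reaching under the plate.

```bash
cat >> h.py <<'E'
V=[.5567,.0922,-.1585]
def tcp_for(cx,cz,y=-9,back=0):
    "world TCP that puts the fingertip's uphill corner at ramp (cx,y,cz) mm, then retreats `back` mm along the tool"
    M=R.from_euler('xyz',sensors.sense()["ee_rot"],degrees=True)
    W=pose(V,ramp2chute(np.array([cx,y,cz])/1e3))[0]
    return W+M.apply([.008,0,-.097-back/1e3])
def corner():
    S=sensors.sense();M=R.from_euler('xyz',S["ee_rot"],degrees=True)
    W=S["tool_pos"]+M.apply([-.008,0,.097])
    C=(W-[V[0],V[1],0])@R.from_euler('z',V[2]).as_matrix()-[0,0,.08]
    return (np.array([c*C[0]+s*C[2],C[1],-s*C[0]+c*C[2]])*1e3).round(1)
E
python3 -c "
from h import *
for a in ((-8,25,-9,100),(-8,25,-9,0),(38,25,-9,0)): p=tcp_for(*a);print(a,p.round(4));need(p)
print(corner())"
```

```text
(-8, 25, -9, 100) [0.4038 0.1074 0.2413]
t 13.5 pos [ 0.9683 -0.1541  0.4369] rot [180.   43.1 171. ] q [-13.1  45.4  15.7   2.8  76.  -93.6] F [-0.7 -0.7 -0.1] open 0.0002 need [ 570.9  169.6 -265.8]
(-8, 25, -9, 0) [0.4713 0.0967 0.1682]
t 13.5 pos [ 0.9683 -0.1541  0.4369] rot [180.   43.1 171. ] q [-13.1  45.4  15.7   2.8  76.  -93.6] F [-0.7 -0.7 -0.1] open 0.0002 need [ 570.9  169.6 -165.8]
(38, 25, -9, 0) [0.5157 0.0896 0.1777]
t 13.5 pos [ 0.9683 -0.1541  0.4369] rot [180.   43.1 171. ] q [-13.1  45.4  15.7   2.8  76.  -93.6] F [-0.7 -0.7 -0.1] open 0.0002 need [ 531.5  169.5 -142. ]
[ 566.6 -178.2  177.8]
```

>>> {"op": "jog_arm", "data": {"increments": [{"dx": 8,"dy": 10,"dz": -38,"twist": 0,"gripper": -1},{"dx": 8,"dy": 10,"dz": -38,"twist": 0,"gripper": -1},{"dx": 8,"dy": 10,"dz": -38,"twist": 0,"gripper": -1},{"dx": 8,"dy": 10,"dz": -38,"twist": 0,"gripper": -1},{"dx": 8,"dy": 10,"dz": -38,"twist": 0,"gripper": -1},{"dx": 8,"dy": 10,"dz": -38,"twist": 0,"gripper": -1},{"dx": 8,"dy": 10,"dz": -38,"twist": 0,"gripper": -1}]}}

```text
time: 14.05
tool_pos: [0.7577, -0.0493, 0.5957]
ee_rot: [180.0, 43.1, 170.9]
force: [0.4, 0.5, 0.2]
opening: 0.0005
grasp_force: 0.0
```

```bash
python3 -c "
from h import *
need(tcp_for(-8,25,-9,100));print(corner())"
```

```text
t 14.1 pos [ 0.7577 -0.0493  0.5957] rot [180.   43.1 170.9] q [ -7.7  14.5  41.8  -0.9  80.6 -88.9] F [0.4 0.5 0.2] open 0.0005 need [515.5  99.    3.2]
[ 380.  -107.9  379.8]
```

>>> {"op": "jog_arm", "data": {"increments": [{"dx": 40,"dy": 8,"dz": 0,"twist": 0,"gripper": -1},{"dx": 40,"dy": 8,"dz": 0,"twist": 0,"gripper": -1},{"dx": 40,"dy": 8,"dz": 0,"twist": 0,"gripper": -1},{"dx": 40,"dy": 8,"dz": 0,"twist": 0,"gripper": -1},{"dx": 40,"dy": 8,"dz": 0,"twist": 0,"gripper": -1},{"dx": 40,"dy": 8,"dz": 0,"twist": 0,"gripper": -1},{"dx": 40,"dy": 8,"dz": 0,"twist": 0,"gripper": -1},{"dx": 40,"dy": 8,"dz": 0,"twist": 0,"gripper": -1},{"dx": 40,"dy": 8,"dz": 0,"twist": 0,"gripper": -1},{"dx": 40,"dy": 8,"dz": 0,"twist": 0,"gripper": -1},{"dx": 40,"dy": 8,"dz": 0,"twist": 0,"gripper": -1}]}}

```text
time: 14.97
tool_pos: [0.4541, 0.0879, 0.2938]
ee_rot: [179.8, 43.1, 170.8]
force: [-0.2, 0.6, -0.1]
opening: 0.0004
grasp_force: 0.0
```

```bash
python3 -c "
from h import *
need(tcp_for(-8,25,-9,100));print(corner())"
```

```text
t 15.0 pos [0.4541 0.0879 0.2938] rot [179.8  43.1 170.8] q [ 11.4 -27.1 114.  -17.3  53.1 -64.1] F [-0.2  0.6 -0.1] open 0.0004 need [74.6 10.9  2.4]
[  2.9 -20.2 151.2]
```

>>> {"op": "jog_arm", "data": {"increments": [{"dx": 25,"dy": 4,"dz": 5,"twist": 0,"gripper": -1},{"dx": 25,"dy": 4,"dz": 12,"twist": 0,"gripper": -1},{"dx": 25,"dy": 3,"dz": 17,"twist": 0,"gripper": -1},{"dx": 0,"dy": 0,"dz": 18,"twist": 0,"gripper": -1},{"dx": 0,"dy": 0,"dz": 0,"twist": 0,"gripper": -1}]}}

```text
time: 15.38
tool_pos: [0.4365, 0.1015, 0.2011]
ee_rot: [-179.9, 42.7, 171.1]
force: [0.3, -0.9, -0.9]
opening: 0.0007
grasp_force: 0.0
```

Run:
```python
from h import *
need(tcp_for(-8,25,-9));print(corner())
a=get_image('scene')['color'];b=get_image('side')['color']
cv2.imwrite('pics/m5.png',np.hstack([crop(a,310,110,133,160,3),crop(b,260,220,133,160,3)]))
```

```text
t 15.4 pos [0.4365 0.1015 0.2011] rot [-179.9   42.7  171.1] q [ 14.7 -24.9 123.3 -23.2  43.9 -55. ] F [ 0.3 -0.9 -0.9] open 0.0007 need [-4.2  0.7 47.9]
[-36.1  -9.7  64. ]
```

View pics/m5.png

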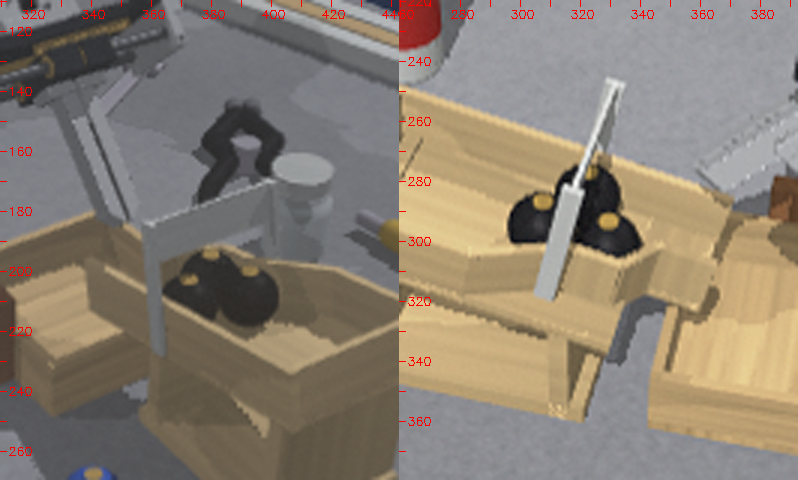

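The last view shows the jam intact, the tray under the spout and the fingertip lined up ahead of the plate at side (358, 277). I'll insert along the tool axis.

>>> {"op": "jog_arm", "data": {"increments": [{"dx": -2,"dy": 0,"dz": 12,"twist": 0,"gripper": -1},{"dx": -2,"dy": 0,"dz": 12,"twist": 0,"gripper": -1},{"dx": 0,"dy": 0,"dz": 12,"twist": 0,"gripper": -1},{"dx": 0,"dy": 0,"dz": 10,"twist": 0,"gripper": -1},{"dx": 0,"dy": 0,"dz": 0,"twist": 0,"gripper": -1}]}}

```text
time: 15.9
tool_pos: [0.4727, 0.0959, 0.1745]
ee_rot: [179.9, 43.0, 170.8]
force: [0.5, -0.1, 0.1]
opening: 0.0008
grasp_force: 0.0
```

```bash
python3 -c "
from h import *
need(tcp_for(38,25,-9));print(corner())"
```

```text
t 15.9 pos [0.4727 0.0959 0.1745] rot [179.9  43.  170.8] q [ 12.2 -18.  122.1 -24.   37.3 -54.6] F [ 0.5 -0.1  0.1] open 0.0008 need [-34.1   0.6  27.2]
[-5.2 -9.6 30.7]
```

>>> {"op": "jog_arm", "data": {"increments": [{"dx": 2.5,"dy": 0,"dz": 4.5,"twist": 0,"gripper": -1},{"dx": -4.6,"dy": 0,"dz": 2.8,"twist": 0,"gripper": -1},{"dx": -4.6,"dy": 0,"dz": 2.8,"twist": 0,"gripper": -1},{"dx": -4.6,"dy": 0,"dz": 2.8,"twist": 0,"gripper": -1},{"dx": -4.6,"dy": 0,"dz": 2.8,"twist": 0,"gripper": -1},{"dx": -4.6,"dy": 0,"dz": 2.8,"twist": 0,"gripper": -1},{"dx": -4.6,"dy": 0,"dz": 2.8,"twist": 0,"gripper": -1},{"dx": -4.6,"dy": 0,"dz": 2.8,"twist": 0,"gripper": -1},{"dx": -4.6,"dy": 0,"dz": 2.8,"twist": 0,"gripper": -1},{"dx": 0,"dy": 0,"dz": 0,"twist": 0,"gripper": -1},{"dx": 0,"dy": 0,"dz": 0,"twist": 0,"gripper": -1},{"dx": 0,"dy": 0,"dz": 0,"twist": 0,"gripper": -1}]}}

```text
time: 16.9
tool_pos: [0.514, 0.0892, 0.1761]
ee_rot: [-180.0, 42.8, 171.0]
force: [0.0, -0.1, -0.1]
opening: 0.0007
grasp_force: 0.0
```

```bash
cat >> h.py <<'E'
def blobs(n,box):
    im=get_image(n)["color"];cv2.imwrite("pics/last_%s.png"%n,im)
    x0,y0,x1,y1=box;m=(im[y0:y1,x0:x1].max(2)<48).astype(np.uint8)
    k,l,st,ce=cv2.connectedComponentsWithStats(m)
    print(n,[(ce[i]+[x0,y0]).round(0).tolist()+[st[i,4],(st[i,:2]+[x0,y0]).tolist(),st[i,2:4].tolist()] for i in range(1,k) if st[i,4]>25])
E
python3 -c "
from h import *
need(tcp_for(38,25,-9));print(corner())
for n,b in (('scene',(285,175,460,290)),('side',(220,240,450,390))): blobs(n,b)"
```

```text
t 16.9 pos [0.514  0.0892 0.1761] rot [-180.    42.8  171. ] q [  9.7 -12.5 117.8 -22.1  35.5 -57.7] F [ 0.  -0.1 -0.1] open 0.0007 need [-2.7  0.6 -0.2]
[35.8 -9.6 23.5]
scene [[352.0, 193.0, np.int32(29), [347, 190], [10, 8]]]
side [[390.0, 245.0, np.int32(363), [368, 240], [48, 15]], [366.0, 258.0, np.int32(30), [362, 254], [10, 10]], [304.0, 279.0, np.int32(300), [294, 269], [21, 21]], [338.0, 295.0, np.int32(262), [329, 286], [21, 20]], [374.0, 306.0, np.int32(286), [364, 293], [20, 23]]]
```

The blocking ball is held uphill and the other two are rolling out. I'll hold.

>>> {"op": "jog_arm", "data": {"increments": [{"dx": 0,"dy": 0,"dz": 0,"twist": 0,"gripper": -1},{"dx": 0,"dy": 0,"dz": 0,"twist": 0,"gripper": -1},{"dx": 0,"dy": 0,"dz": 0,"twist": 0,"gripper": -1},{"dx": 0,"dy": 0,"dz": 0,"twist": 0,"gripper": -1},{"dx": 0,"dy": 0,"dz": 0,"twist": 0,"gripper": -1},{"dx": 0,"dy": 0,"dz": 0,"twist": 0,"gripper": -1},{"dx": 0,"dy": 0,"dz": 0,"twist": 0,"gripper": -1},{"dx": 0,"dy": 0,"dz": 0,"twist": 0,"gripper": -1},{"dx": 0,"dy": 0,"dz": 0,"twist": 0,"gripper": -1},{"dx": 0,"dy": 0,"dz": 0,"twist": 0,"gripper": -1},{"dx": 0,"dy": 0,"dz": 0,"twist": 0,"gripper": -1},{"dx": 0,"dy": 0,"dz": 0,"twist": 0,"gripper": -1}]}}

```text
time: 18.0
tool_pos: [0.5142, 0.0893, 0.1764]
ee_rot: [180.0, 42.8, 170.9]
force: [-0.5, -0.0, -0.1]
opening: 0.0001
grasp_force: 0.0
```

```bash
python3 -c "
from h import *
print(corner())
for n,b in (('scene',(285,175,460,290)),('side',(220,262,450,390))): blobs(n,b)"
```

```text
[36.  -9.5 23.8]
scene [[329.0, 207.0, np.int32(137), [317, 199], [23, 17]]]
side [[304.0, 279.0, np.int32(296), [294, 269], [21, 21]], [394.0, 330.0, np.int32(286), [384, 320], [21, 21]], [416.0, 332.0, np.int32(293), [407, 321], [21, 21]]]
```

Two balls are in the tray. I'll withdraw along the tool axis to let the last one go.

>>> {"op": "jog_arm", "data": {"increments": [{"dx": 0,"dy": 0,"dz": -20,"twist": 0,"gripper": -1},{"dx": 0,"dy": 0,"dz": -40,"twist": 0,"gripper": -1},{"dx": 0,"dy": 0,"dz": -40,"twist": 0,"gripper": -1},{"dx": 0,"dy": 0,"dz": -20,"twist": 0,"gripper": -1},{"dx": -10,"dy": 0,"dz": -10,"twist": 0,"gripper": -1},{"dx": 0,"dy": 0,"dz": 0,"twist": 0,"gripper": -1},{"dx": 0,"dy": 0,"dz": 0,"twist": 0,"gripper": -1},{"dx": 0,"dy": 0,"dz": 0,"twist": 0,"gripper": -1},{"dx": 0,"dy": 0,"dz": 0,"twist": 0,"gripper": -1},{"dx": 0,"dy": 0,"dz": 0,"twist": 0,"gripper": -1},{"dx": 0,"dy": 0,"dz": 0,"twist": 0,"gripper": -1},{"dx": 0,"dy": 0,"dz": 0,"twist": 0,"gripper": -1}]}}

```text
time: 19.1
tool_pos: [0.4341, 0.1019, 0.2776]
ee_rot: [-180.0, 42.8, 171.0]
force: [-0.4, 1.1, -0.0]
opening: 0.0003
grasp_force: 0.0
```

>>> {"op": "jog_arm", "data": {"increments": [{"dx": 0,"dy": 0,"dz": 0,"twist": 0,"gripper": -1},{"dx": 0,"dy": 0,"dz": 0,"twist": 0,"gripper": -1},{"dx": 0,"dy": 0,"dz": 0,"twist": 0,"gripper": -1},{"dx": 0,"dy": 0,"dz": 0,"twist": 0,"gripper": -1},{"dx": 0,"dy": 0,"dz": 0,"twist": 0,"gripper": -1},{"dx": 0,"dy": 0,"dz": 0,"twist": 0,"gripper": -1},{"dx": 0,"dy": 0,"dz": 0,"twist": 0,"gripper": -1},{"dx": 0,"dy": 0,"dz": 0,"twist": 0,"gripper": -1},{"dx": 0,"dy": 0,"dz": 0,"twist": 0,"gripper": -1},{"dx": 0,"dy": 0,"dz": 0,"twist": 0,"gripper": -1},{"dx": 0,"dy": 0,"dz": 0,"twist": 0,"gripper": -1},{"dx": 0,"dy": 0,"dz": 0,"twist": 0,"gripper": -1}]}}

```text
time: 20.1
tool_pos: [0.4341, 0.1021, 0.2785]
ee_rot: [180.0, 42.8, 171.0]
force: [0.4, 0.5, -0.4]
opening: 0.0004
grasp_force: 0.0
```

```bash
python3 -c "
from h import *
print(corner())
for n,b in (('scene',(285,175,460,290)),('side',(220,262,450,390)),('side',(220,262,450,390))): blobs(n,b)"
```

```text
[-22.1  -9.6 140.5]
scene [[323.0, 204.0, np.int32(52), [317, 201], [14, 7]], [334.0, 212.0, np.int32(52), [328, 208], [12, 9]], [338.0, 222.0, np.int32(26), [333, 220], [11, 5]]]
side [[370.0, 313.0, np.int32(189), [362, 302], [16, 20]], [406.0, 331.0, np.int32(596), [385, 320], [43, 22]]]
side [[370.0, 313.0, np.int32(188), [362, 302], [16, 20]], [406.0, 331.0, np.int32(592), [385, 320], [43, 22]]]
```

Run:
```python
from h import *
for u in ((370,312),(394,330),(416,332)):
    for z in (.027,.05,.07,.09):
        q=least_squares(lambda p:proj("side",pose(V,[p[0],p[1],z]))[0]-u,[-.1,0]).x*1e3
        print(u,z,"chute xy",q.round(0),"scene",proj("scene",pose(V,[q[0]/1e3,q[1]/1e3,z]))[0].round(0))
im=cv2.imread("pics/last_scene.png");hsv=cv2.cvtColor(im,cv2.COLOR_BGR2HSV)
g=im.max(2)
for y in range(194,232,2): print(y,''.join('#' if g[y,x]<50 else '+' if g[y,x]<75 else '.' for x in range(300,372)))
b=cv2.imread("pics/last_side.png").max(2)
for y in range(296,346,2): print(y,''.join('#' if b[y,x]<50 else '+' if b[y,x]<90 else '.' for x in range(350,440)))
```

```text
(370, 312) 0.027 chute xy [-71. -37.] scene [334. 225.]
(370, 312) 0.05 chute xy [-73. -14.] scene [342. 212.]
(370, 312) 0.07 chute xy [-75.   5.] scene [349. 201.]
(370, 312) 0.09 chute xy [-77.  25.] scene [356. 191.]
(394, 330) 0.027 chute xy [-121.   -1.] scene [334. 208.]
(394, 330) 0.05 chute xy [-121.   20.] scene [342. 197.]
(394, 330) 0.07 chute xy [-122.   38.] scene [349. 187.]
(394, 330) 0.09 chute xy [-122.   57.] scene [356. 177.]
(416, 332) 0.027 chute xy [-161.   -6.] scene [323. 200.]
(416, 332) 0.05 chute xy [-160.   16.] scene [331. 189.]
(416, 332) 0.07 chute xy [-159.   34.] scene [338. 180.]
(416, 332) 0.09 chute xy [-158.   53.] scene [345. 170.]
194 ..................++++++++++++..........................................
196 ................+#++++#++++++#++........................................
198 ...............+#+#+#+++++#+##++........................................
200 ...............+#######++++####+#+++++..................................
202 ...............++#############+#++++++..................................
204 ................+#############++
[... 2716 characters left out ...]
##########+++++#######+............
332 ...................................#########+++###################+++++#######............
334 ...................................+###################..####################+............
336 ......................................################....###################+............
338 .......................................+############.......################+..............
340 ..........................................#######+............############................
342 ..................................................................++.........+............
344 .............................................................................+............
```

All three balls lie on the tray floor and aren't moving. The third is at chute (−71, −37) mm, confirmed in both cameras. The arm is clear, so I'll hand in.

```bash
python3 -c "
from rig import order
print(order.hand_in())"
```

```text
the job is handed in; nothing more can be done
None
```

The job is handed in: all three balls lay still in the tray, which stood under the spout, at about 20 s of the allowed 61 s; the hand-in returned no verdict. On the way, the tray caught the spout's corner at about 70 N wrist force, so I had to set it down and regrip it.

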